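# Return the waisted sanding block to its sprung bay

## Task

Put the waisted sanding block back into its own bay of the rack, the one whose label shows its outline: one end under the hood against the sprung plunger, the other end down behind the sill, lying flat and fully home. Leave the other two blocks, the glasses, the brush, the marker and the jar where they are.

Things in the scene. Friction and masses are not known exactly. Their poses are not given: they have to be found in the camera images.
- block_w: The waisted wooden sanding block to put away: 140 mm long (its x), 30 mm high; both end parts 40 mm wide and 42 mm long, the waist between them 24 mm wide and 56 mm long with flat upright sides; lowest 6 mm a grey sole. 90 to 180 g, the same both ways round. Origin at the centre of its underside; starts lying flat, sole down.
- block_w_mid (a point): The centre of the waisted block, 15 mm above its underside; axes as the block's.
- block_s: Straight sanding block, a plain bar 140 x 40 x 30 mm, already put away in the bay with the straight label. Origin at the centre of its underside. Not to be moved.
- block_b: Bellied sanding block, 140 x 40 x 30 mm with a 60 mm wide, 60 mm long belly in the middle, in use: lies flat on the table and stays there. Origin at the centre of its underside.
- bay_w: The waisted block's own bay, one of three like bays side by side (110 mm apart, order varies) on a fixed 12 mm base board. x runs along the bay from sill to hood, z up. Origin on the board's top below the seat centre. Floor 20 mm above it, missing between x = -32 and +35 mm (only a spine 16 mm wide, 8 mm high). Sides open from x = -50 to +58 mm.
- bay_w_sill (a point): Middle of the inner top edge of the fixed sill at the bay's near end, 70 mm before the seat centre, 18 mm above the floor; the sill is 12 mm thick, 58 mm wide. Low side cheeks of the same height, 46 mm apart inside, run from it to x = -50 mm. The block's trailing end goes down behind it; after release the spring brings the block back against it.
- bay_w_hood (a point): Middle of the lower edge of the hood's lip, 58 mm beyond the seat centre, 37 mm above the floor. Hood: x = +58 to +140 mm, 46 mm wide inside, roof 6 mm thick. Sill to lip is only 128 mm, so the block cannot go in level: its leading end goes under the lip with the other end raised about 7 to 12 degrees, presses the plunger 5 to 9 mm, then the raised end is let down.
- bay_w_label (a point): Middle of the label on the hood's roof: white, 80 x 50 mm, with the block's plan outline (narrow middle) in dark relief at about half scale, 74 mm long.
- bay_w_seat (a point): Where the centre of the waisted block lies when it is home in its bay: 15 mm above the bay's floor (47 mm above the table); axes as the bay's.
- bay_w_plunger (a joint): Sprung plunger under that bay's hood: 0 at rest (its face at x = +70.5 mm), up to 0.016 m pressed towards +x; it takes 3 N to start it and 9.4 N to press it all the way.
- bay_s: Like bay_w, with the straight outline on its label; holds the straight block.
- bay_b: Like bay_w, with the bellied outline (wide middle) on its label; empty, for the bellied block.
- goblet_a: Bystander: wine glass standing upside down on its rim, brass-coloured painted foot on top, 161 mm tall, 74 mm across.
- goblet_b: Bystander: second wine glass like goblet_a, upside down, 161 mm tall.
- tumbler_a: Bystander: flared drinking glass standing upside down, red painted base on top, 138 mm tall, 80 mm across at the table.
- tumbler_b: Bystander: second flared glass like tumbler_a, upside down, 138 mm tall.
- brush_a: Bystander: paint brush lying on the table, 190 mm long.
- marker: Bystander: felt marker lying on the table, 135 mm long, 16 mm thick, white with a black cap.
- paint_jar: Bystander: small closed paint jar, 56 mm across, 60 mm tall.
Not all that is in view belongs to the job. What is shaped like the block_w but red, turquoise or yellow is not meant.

How it is judged:
By the outcome, as a careful person would: the job done as asked, in the order asked, and still so for the second after the job is handed in, with the robot touching nothing.
It also fails if it takes over 43 s, if anything falls off the work surface, if the arm or the gripper's body presses on something with over 40 N, if the wrist force passes 120 N, or if a joint passes its speed limit or range.

## Robot

A 6-joint arm with a two-finger parallel gripper is mounted at the origin on the work surface. World frame = base frame: x ahead of the robot, y to its left, z up, the work surface at z = 0. Lengths are in m, angles in rad, forces in N, time in s.
With the tool pointing down it reaches from about 0.225 to 0.875 m from the base axis. Payload 3.4 kg.
Tool frame: the origin (TCP) lies where the fingers leave the gripper's body, on its centre line; the fingertips stand 73 mm ahead of it and the grasp point (between the pads) lies 54 mm ahead of it (manip.pinch_z is the distance from the TCP to the grasp point, in m); z points along the fingers, y is the line along which they close (so a half turn about z gives the same grasp; the last joint's range is limited). The gripper opens to 85 mm and grips with 20 to 120 N. Pads are 22 mm wide; open, the fingers measure 114 mm over their backs; the gripper's body (76 mm by 85 mm) begins 54 mm behind the grasp point. The pads swing forward as they close: fully open they stand 13 mm farther back than shut.
Start: joints at [1.021, 0.276, 1.505, -0, 1.361, -0.121], TCP at [0.239, 0.523, 0.304] pointing down, gripper open.
Joint ranges: [-2.89, 2.89], [-0.75, 2.08], [0.22, 2.7], [-1.18, 4.32], [0.11, 2.71], [-2.7, 2.7]. Speed limits (rad/s): [2.57, 2.57, 3.14, 3.14, 3.14, 3.14].

## Interface

Orientations are given as a unit quaternion [w, x, y, z].
In Python, from rig import readout, imaging, manip gives the robot as it stands. The module is installed in compiled form; this text tells all that it offers.
- The arm moves only by the tool servo_tool, never from a script. Its argument "moves" is a list of rows, each an object with "dp": the shift along the tool's x, y, z in units of 0.2 m (1.0 is 0.2 m), a list of three; "delta_rot": the turn, a rotation vector about the tool's x, y, z in units of 0.1 rad (1.0 is 0.1 rad), a list of three; "fingers": the opening, from 0 (shut) to 1 (fully open). In form: [{"dp": [dx, dy, dz], "delta_rot": [wx, wy, wz], "fingers": fingers}, ...]. A call has 1 to 5 rows; each row shifts and turns the commanded pose from where the row before left it, along the tool's axes as they then stand; what a row does not reach is not made up. A row lasts 1/10 s, in which the tool goes at most 50 mm and 8.59 degrees, less where a joint would pass 70% of its speed; a pose out of reach is approached as far as the arm can. A call with a number of a shift or a turn outside -1 to 1 is refused whole. A call with a gripper value outside its range is refused whole. The fingers move at their own pace and stop on an object; "force" is the grip in N (left out, the last holds). Time passes only in rows, so rows that do not move let the fingers close. It gives the time, the measured TCP pose, the force, the opening and the grip force at its end, in the units of the state.
- readout.get_state(): the state, without advancing time (a new reading comes with each control period).
- imaging.get_image(name): name is "side" or "top"; returns (picture, depth): 480x640x3 uint8, red, green, blue; 480x640 float32, m along the optical axis (not along the pixel's ray), 0 where there is no reading.
- imaging.calibration(name): a dict with "intrinsics" (3x3 intrinsics, pixels), "R" (3x3) and "t" (3): a world point X has camera coordinates R X + t. Camera axes: x right, y down, z forward; pixel columns grow to the right and rows downward; lengths in m; the calibration is good to about 2 mm. A picture is of the moment at which its call begins. calibration takes no time and is no camera call.
- manip.sign_off(): hands the job in; it is judged then, once.
The state is a dict: "clock": time; "qpos": joint angles; "qd": joint speeds; "effort": joint torques, N m; "position": TCP position; "ee_rot": TCP orientation; "contact_force": force on the tool from outside, world axes, zero at the start; "moment": the same for the moment, N m; "width": finger opening in m; "gripper_force": force on a finger pad.
Only numpy, scipy, OpenCV 4.12 (cv2) and the standard library are available. Lean on these libraries where they do the work, as an engineer would, in place of code of your own. Each camera call takes 0.05 s, during which the arm holds its last target. There are 200 camera calls.

## Working session

There is one attempt and no reset: what is moved stays moved. The work goes in short steps, Python scripts to look and compute and a tool call to move; the robot and the scene stay as the last step left them, time stands still between calls to the robot, and variables do not carry over. Pictures are saved under pics/ and viewed, at most 10 in all, crops included, and the job is handed in when it is done.

Besides the shell and the picture viewer there is one more tool, called after "Request:" in YAML: its name, and indented under it one key for each argument. servo_tool: Moves the arm, as the interface text tells. Its arguments: {"type":"object","properties":{"moves":{"type":"array"},"force":{"type":"number"}},"required":["moves"]}

```bash
mkdir -p pics
cat > h.py <<'E'
import numpy as np,cv2
from rig import readout,imaging,manip
def grab(n):
    p,d=imaging.get_image(n); c=imaging.calibration(n)
    K,R,t=[np.array(c[k],float) for k in("intrinsics","R","t")]
    v,u=np.mgrid[0:480,0:640]
    P=np.stack([(u-K[0,2])/K[0,0]*d,(v-K[1,2])/K[1,1]*d,d],-1)
    W=(P-t.ravel())@R
    W[d==0]=np.nan
    return p,W
E
python3 - <<'E'
from h import *
for n in("side","top"):
    p,W=grab(n); cv2.imwrite(f"pics/{n}0.png",p[:,:,::-1]); np.savez(f"/tmp/{n}0.npz",p=p,W=W)
    c=imaging.calibration(n); print(n,np.round(-np.array(c["R"]).T@np.ravel(c["t"]),3))
print(readout.get_state())
E
```

```text
side [-0.285 -0.903  0.948]
top [0.347 0.028 1.878]
{'clock': 0.1, 'qpos': array([ 1.02100182e+00,  2.76550887e-01,  1.50599654e+00, -3.98022434e-05,
        1.36071482e+00, -1.21035962e-01]), 'qd': array([ 7.63990954e-04, -1.91858322e-05, -3.45563946e-03,  3.06070629e-03,
        4.05756434e-04, -2.97162778e-04]), 'effort': array([ 3.81599375e-04, -4.17700267e+01, -2.46404493e+01, -7.56565601e-05,
        5.92142125e-03, -1.00438919e-05]), 'position': array([0.23890167, 0.52263645, 0.30311919]), 'ee_rot': array([-2.56406875e-04,  2.12736804e-01,  9.77109183e-01, -7.94681458e-04]), 'contact_force': array([ 0.45460172, -0.0233025 ,  0.59862834]), 'moment': array([ 0.01739789, -0.00061952, -0.01278901]), 'gripper_force': 0.0, 'width': 0.085412112202108}
```

View pics/top0.png

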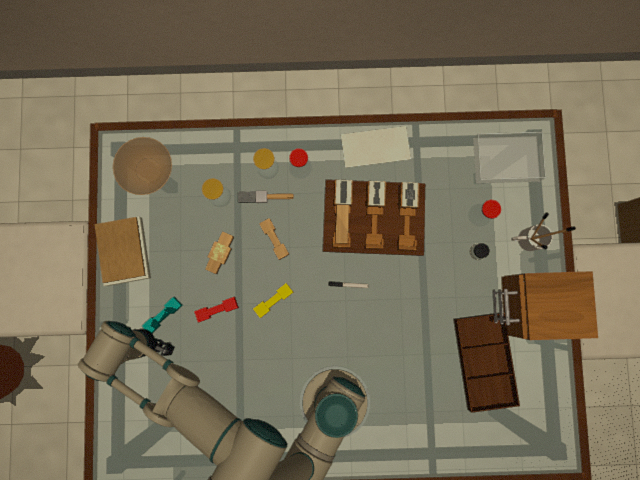

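View pics/side0.png

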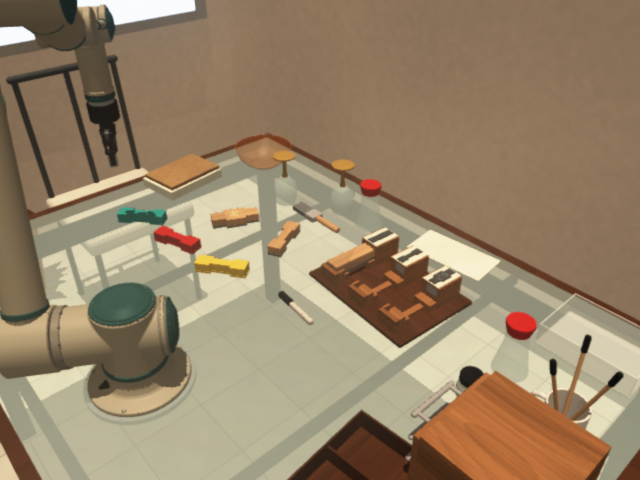

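Top view: the waisted wooden block is at about (273,239). The rack has the straight block in its left bay (342,215), and the middle and right bays (labels at 377,193 and 409,194) are empty. I'll zoom in on the labels.

Run:
```python
from h import *
z=np.load("/tmp/top0.npz");p,W=z["p"],z["W"]
s=np.load("/tmp/side0.npz")["p"]
a=cv2.resize(p[170:265,320:430,::-1],None,fx=4.5,fy=4.5,interpolation=cv2.INTER_CUBIC)
b=cv2.resize(s[220:310,350:470,::-1],None,fx=2.4,fy=2.4,interpolation=cv2.INTER_CUBIC)
c=np.zeros((600,800,3),np.uint8);c[:a.shape[0],:a.shape[1]]=a;c[:b.shape[0],800-b.shape[1]:]=b
cc=cv2.resize(p[210:270,245:305,::-1],None,fx=4,fy=4,interpolation=cv2.INTER_CUBIC);c[320:320+240,550:790]=cc
cv2.imwrite("pics/crop.png",c)
for u,v in[(273,239),(265,224),(281,255),(267,228),(279,250),(250,250),(342,183),(377,183),(409,184),(377,205),(409,207),(342,215),(375,243),(407,244),(374,225),(330,245),(330,190),(420,200),(420,250),(390,215)]:
    print(u,v,np.round(W[v,u],4))
```

```text
273 239 [0.5393 0.1881 0.0378]
265 224 [0.5923 0.2152 0.0259]
281 255 [0.4854 0.1631 0.0299]
267 228 [0.5779 0.2082 0.0305]
279 250 [nan nan nan]
250 250 [0.5078 0.2705 0.0008]
342 183 [ 0.7155 -0.0477  0.0736]
377 183 [ 0.7105 -0.1631  0.0807]
409 184 [ 0.7054 -0.2698  0.0738]
377 205 [ 0.6383 -0.1609  0.0727]
409 207 [ 0.6341 -0.2723  0.036 ]
342 215 [ 0.611  -0.0449  0.0545]
375 243 [ 0.5161 -0.1531  0.0327]
407 244 [ 0.5103 -0.2617  0.0229]
374 225 [ 0.5787 -0.1536  0.0188]
330 245 [ 0.515  -0.0023  0.0199]
330 190 [ 0.7057 -0.0084  0.0078]
420 200 [ 0.6614 -0.3155  0.009 ]
420 250 [ 0.4895 -0.3063  0.0129]
390 215 [ 0.6118 -0.2098  0.0148]
```

View pics/crop.png

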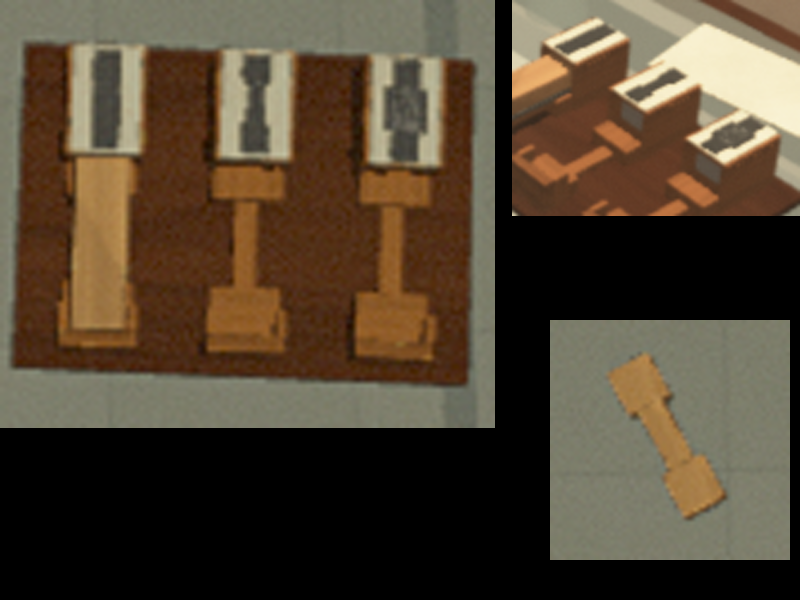

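The middle label, at about (377,193), shows the narrow waist, so the middle bay is bay_w; the right one is bellied. Next I'll fit the poses from silhouettes in both cameras.

```bash
cat > fit.py <<'E'
from h import *
from scipy.optimize import minimize
S=8
def proj(n,X):
    c=imaging.calibration(n);K,R,t=[np.array(c[k],float) for k in("intrinsics","R","t")]
    q=(np.asarray(X)@R.T+t.ravel())@K.T; return q[:,:2]/q[:,2:]
def boxpts(x0,x1,w,z0,z1): return np.array([[x,y,z] for x in(x0,x1) for y in(-w/2,w/2) for z in(z0,z1)])
WAIST=[boxpts(-.07,-.028,.04,0,.03),boxpts(-.028,.028,.024,0,.03),boxpts(.028,.07,.04,0,.03)]
def sil(n,parts,pose,roi):
    x,y,a,z=pose; u0,u1,v0,v1=roi; m=np.zeros(((v1-v0)*S,(u1-u0)*S),np.uint8)
    Rz=np.array([[np.cos(a),-np.sin(a),0],[np.sin(a),np.cos(a),0],[0,0,1]])
    for b in parts:
        q=(proj(n,b@Rz.T+[x,y,z])-[u0,v0]+.5)*S
        cv2.fillConvexPoly(m,cv2.convexHull(np.round(q).astype(np.int32)),255)
    return cv2.resize(m,(u1-u0,v1-v0),interpolation=cv2.INTER_AREA)/255.
def fit(masks,parts,p0,z):
    # masks: list of (cam,mask,roi)
    f=lambda p:sum(np.abs(sil(n,parts,(*p[:2],p[2],z),r)-m).sum()/m.sum() for n,m,r in masks)
    s0=np.array([p0]+[np.array(p0)+d for d in np.diag([.008,.008,.08])])
    r=minimize(f,p0,method="Nelder-Mead",options=dict(initial_simplex=s0,xatol=1e-5,fatol=1e-5)); return r.x,r.fun
def mask(n,p,roi,f):
    u0,u1,v0,v1=roi; c=p[v0:v1,u0:u1]; hsv=cv2.cvtColor(np.ascontiguousarray(c),cv2.COLOR_RGB2HSV).astype(int)
    m=f(hsv).astype(np.uint8); k,l,st,_=cv2.connectedComponentsWithStats(m)
    return (l==1+st[1:,4].argmax()).astype(float)
E
python3 - <<'E'
from fit import *
I={n:np.load(f"/tmp/{n}0.npz")["p"] for n in("top","side")}
wood=lambda h:(h[...,1]>95)&(h[...,0]<25)
rb={"top":(250,300,212,268),"side":(262,303,216,260)}
M=[(n,mask(n,I[n],rb[n],wood),rb[n]) for n in rb]
for s in (M[:1],M[1:],M): print("block",*fit(s,WAIST,(.54,.19,.44),0), [m.sum() for _,m,_ in s])
lab=lambda h:(h[...,1]<70)
rl={"top":[(332,356,176,208),(365,389,177,209),(398,421,178,211)],"side":[(358,402,222,254),(388,431,240,276),(421,463,262,299)]}
g=[(.69,-.05,0),(.685,-.16,-.03),(.68,-.27,-.03)]
LB=[boxpts(-.04,.04,.05,0,.0005)]
for i in range(3):
    for cams in(["top"],["side"],["top","side"]):
        s=[]
        for n in cams:
            r=rl[n][i]; m=mask(n,I[n],r,lab); m=cv2.morphologyEx(m,cv2.MORPH_CLOSE,np.ones((5,5)))
            s.append((n,m,r))
        print("label",i,cams,*fit(s,LB,g[i],.0755),[m.sum() for _,m,_ in s])
E
```

```text
block [0.54328665 0.18711445 0.46471162] 0.08246471985468772 [np.float64(421.0)]
block [0.54932223 0.1917985  0.50163608] 0.16403652370038924 [np.float64(539.0)]
block [0.54432102 0.1875838  0.47529288] 0.27473908155358884 [np.float64(421.0), np.float64(539.0)]
label 0 ['top'] [ 0.69860463 -0.05010262 -0.03961132] 0.22127750663584211 [np.float64(458.0)]
label 0 ['side'] [ 0.6992243  -0.0435824  -0.17809918] 0.6281569538384459 [np.float64(861.0)]
label 0 ['top', 'side'] [ 0.69862363 -0.04977863 -0.0365777 ] 0.8639058918202848 [np.float64(458.0), np.float64(861.0)]
label 1 ['top'] [ 0.69146092 -0.16095854 -0.11527553] 0.24326653738418444 [np.float64(455.0)]
label 1 ['side'] [ 0.69586529 -0.15872131 -0.07342762] 0.49676152548466496 [np.float64(709.0)]
label 1 ['top', 'side'] [ 0.69153747 -0.15977454 -0.07501246] 0.7571258808394792 [np.float64(455.0), np.float64(709.0)]
label 2 ['top'] [ 0.68461038 -0.27099757 -0.09775996] 0.25318461470366926 [np.float64(443.0)]
label 2 ['side'] [ 0.68181366 -0.26678356 -0.01121528] 0.4339231627610393 [np.float64(738.0)]
label 2 ['top', 'side'] [ 0.68641729 -0.26994757 -0.1011444 ] 0.7089092995564135 [np.float64(443.0), np.float64(738.0)]
```

Run:
```python
from fit import *
I={n:np.load(f"/tmp/{n}0.npz")["p"] for n in("top","side")}
lab=lambda h:(h[...,1]<70)&(h[...,2]>165)
rl={"top":[(332,356,176,208),(365,389,177,209),(398,421,178,211)],"side":[(358,402,222,254),(388,431,240,276),(421,463,262,299)]}
LB=[boxpts(-.04,.04,.05,0,.0005)]
for cams in(["top"],["side"],["top","side"]):
    s=[]
    parts=[]
    for n in cams:
        us=np.array(rl[n]); R=(us[:,0].min()-3,us[:,1].max()+3,us[:,2].min()-3,us[:,3].max()+3)
        big=np.zeros((R[3]-R[2],R[1]-R[0]))
        for r in rl[n]:
            u0,u1,v0,v1=r; hsv=cv2.cvtColor(np.ascontiguousarray(I[n][v0:v1,u0:u1]),cv2.COLOR_RGB2HSV).astype(int)
            m=lab(hsv).astype(np.uint8)
            m=cv2.morphologyEx(m,cv2.MORPH_CLOSE,np.ones((3,3))) if 0 else m
            k,l,st,_=cv2.connectedComponentsWithStats(m,connectivity=8)
            m=np.isin(l,[j for j in range(1,k) if st[j,4]>25]).astype(np.uint8)
            h=cv2.convexHull(cv2.findNonZero(m)); m2=np.zeros_like(m); cv2.fillConvexPoly(m2,h,1)
            big[v0-R[2]:v1-R[2],u0-R[0]:u1-R[0]]=np.maximum(m2,big[v0-R[2]:v1-R[2],u0-R[0]:u1-R[0]]); print(n,m2.sum(),end=" ")
        s.append((n,big,R))
    three=[boxpts(-.04,.04,.05,0,.0005)+[0,dy,0] for dy in(.11,0,-.11)]
    print(cams,*fit(s,three,(.69,-.16,-.06),.0755))
# straight block in the rack
wood=lambda h:(h[...,1]>80)&(h[...,2]>140)
r=(326,360,196,256)
m=mask("top",I["top"],r,wood); print(m.sum()); print("\n".join("".join(".#"[int(x)] for x in row) for row in m[::2]))
s=np.load("/tmp/side0.npz");
```

```text
top 348 top 346 top 342 ['top'] [ 0.67973834 -0.15971777 -0.06112277] 0.0714777803013097
side 603 side 660 side 711 ['side'] [ 0.68676188 -0.15735811 -0.03548613] 0.43635099429842855
top 348 top 346 top 342 side 603 side 660 side 711 Traceback (most recent call last):
  File "<stdin>", line 22, in <module>
  File "fit.py", line 20, in fit
    r=minimize(f,p0,method="Nelder-Mead",options=dict(initial_simplex=s0,xatol=1e-5,fatol=1e-5)); return r.x,r.fun
    res = _minimize_neldermead(fun, x0, args, callback, bounds=bounds,
                               **options)
    fxr = func(xr)
    fx = function(np.copy(x), *(wrapper_args + args))
  File "fit.py", line 18, in <lambda>
    f=lambda p:sum(np.abs(sil(n,parts,(*p[:2],p[2],z),r)-m).sum()/m.sum() for n,m,r in masks)
               ~~~^^^^^^^^^^^^^^^^^^^^^^^^^^^^^^^^^^^^^^^^^^^^^^^^^^^^^^^^^^^^^^^^^^^^^^^^^^^
  File "fit.py", line 18, in <genexpr>
    f=lambda p:sum(np.abs(sil(n,parts,(*p[:2],p[2],z),r)-m).sum()/m.sum() for n,m,r in masks)
                          ~~~^^^^^^^^^^^^^^^^^^^^^^^^^^^
  File "fit.py", line 13, in sil
    q=(proj(n,b@Rz.T+[x,y,z])-[u0,v0]+.5)*S
       ~~~~^^^^^^^^^^^^^^^^^^
  File "fit.py", line 5, in proj
    c=imaging.calibration(n);K,R,t=[np.array(c[k],float) for k in("intrinsics","R","t")]
ValueError: time passes only in moves, steps and waits
```

```bash
cat > plan.py <<'E'
from h import *
from scipy.spatial.transform import Rotation as Ro, Slerp
YB,YW=.465,-.061
SEAT=np.array([.5809,-.1537]); 
def state():
    s=readout.get_state(); q=s["ee_rot"]; return s,np.array(s["position"]),Ro.from_quat([q[1],q[2],q[3],q[0]])
def down(yaw,tilt=0): # tool x at yaw, z down, then tilt about tool y
    c,s=np.cos(yaw),np.sin(yaw)
    return Ro.from_matrix(np.array([[c,s,0],[s,-c,0],[0,0,-1]]).T)*Ro.from_rotvec([0,tilt,0])
def rows(p1,R1,N,p0=None,R0=None):
    if p0 is None: _,p0,R0=state()
    sl=Slerp([0,1],Ro.concatenate([R0,R1]))
    pts=[p0+(np.array(p1)-p0)*k/N for k in range(N+1)]; Rs=[sl(k/N) for k in range(N+1)]
    for k in range(N):
        print(np.round(Rs[k].inv().apply(pts[k+1]-pts[k])/.2,3).tolist(),np.round((Rs[k].inv()*Rs[k+1]).as_rotvec()/.1,2).tolist())
E
python3 - <<'E'
from plan import *
from fit import proj
d=np.array([np.cos(YW),np.sin(YW)])
P=lambda x,z:[*(SEAT+x*d),z]
print("sill outer bottom, top, roof near edge, far",np.round(proj("top",[P(-.082,.012),P(-.082,.05),P(.058,.075),P(.140,.075)]),1))
rows([.543,.187,.18],down(YB+np.pi),12)
E
```

```text
sill outer bottom, top, roof near edge, far [[373.3 248.6]
 [374.4 247.6]
 [375.9 204.8]
 [376.5 180.4]]
[-0.173, -0.074, 0.051] [-0.0, -0.0, -0.74]
[-0.167, -0.087, 0.051] [-0.0, -0.0, -0.74]
[-0.16, -0.099, 0.051] [-0.0, -0.0, -0.74]
[-0.153, -0.111, 0.051] [-0.0, -0.0, -0.74]
[-0.144, -0.122, 0.051] [-0.0, -0.0, -0.74]
[-0.134, -0.132, 0.051] [-0.0, -0.0, -0.74]
[-0.124, -0.142, 0.051] [-0.0, -0.0, -0.74]
[-0.113, -0.151, 0.051] [-0.0, -0.0, -0.74]
[-0.102, -0.159, 0.051] [-0.0, -0.0, -0.74]
[-0.09, -0.166, 0.051] [-0.0, -0.0, -0.74]
[-0.077, -0.172, 0.051] [-0.0, -0.0, -0.74]
[-0.064, -0.178, 0.051] [-0.0, -0.0, -0.74]
```

The projected sill and hood edges match the picture (248.6 vs about 248.2, and 180.4 vs about 180), so I'll move.

Request:
servo_tool:
  moves:
    - {"dp": [-0.173,-0.074,0.051],"delta_rot": [0,0,-0.74],"fingers": 1}
    - {"dp": [-0.167,-0.087,0.051],"delta_rot": [0,0,-0.74],"fingers": 1}
    - {"dp": [-0.16,-0.1,0.051],"delta_rot": [0,0,-0.74],"fingers": 1}
    - {"dp": [-0.153,-0.111,0.051],"delta_rot": [0,0,-0.74],"fingers": 1}
    - {"dp": [-0.144,-0.122,0.051],"delta_rot": [0,0,-0.74],"fingers": 1}

```text
clock: 0.6
position: [0.3662, 0.3818, 0.2522]
ee_rot: [-0.0, 0.028, 1.0, -0.0]
contact_force: [0.5, 0.4, 0.2]
width: 0.0851
gripper_force: 0.0
```

Request:
servo_tool:
  moves:
    - {"dp": [-0.134,-0.132,0.051],"delta_rot": [0,0,-0.74],"fingers": 1}
    - {"dp": [-0.124,-0.142,0.051],"delta_rot": [0,0,-0.74],"fingers": 1}
    - {"dp": [-0.113,-0.151,0.051],"delta_rot": [0,0,-0.74],"fingers": 1}
    - {"dp": [-0.102,-0.159,0.051],"delta_rot": [0,0,-0.74],"fingers": 1}
    - {"dp": [-0.09,-0.166,0.051],"delta_rot": [0,0,-0.74],"fingers": 1}

```text
clock: 1.1
position: [0.4924, 0.2416, 0.2012]
ee_rot: [-0.0, -0.156, 0.988, 0.0]
contact_force: [1.9, 0.1, -0.6]
width: 0.0854
gripper_force: 0.0
```

Request:
servo_tool:
  moves:
    - {"dp": [-0.077,-0.172,0.051],"delta_rot": [0,0,-0.74],"fingers": 1}
    - {"dp": [-0.064,-0.178,0.051],"delta_rot": [0,0,-0.74],"fingers": 1}
    - {"dp": [0,0,0],"delta_rot": [0,0,0],"fingers": 1}

```text
clock: 1.4
position: [0.5447, 0.1834, 0.1797]
ee_rot: [-0.0, -0.226, 0.974, -0.001]
contact_force: [-0.7, -0.0, -0.8]
width: 0.0852
gripper_force: 0.0
```

Run:
```python
from plan import *
p,W=grab("side")
cv2.imwrite("pics/side1.png",cv2.resize(p[150:280,210:370,::-1],None,fx=4,fy=4,interpolation=cv2.INTER_CUBIC))
rows([.543,.187,.078],down(YB+np.pi),4)
```

```text
[-0.001, 0.002, 0.128] [0.0, -0.01, -0.02]
[-0.001, 0.002, 0.128] [0.0, -0.01, -0.02]
[-0.001, 0.002, 0.128] [0.0, -0.01, -0.02]
[-0.001, 0.002, 0.128] [0.0, -0.01, -0.02]
```

View pics/side1.png

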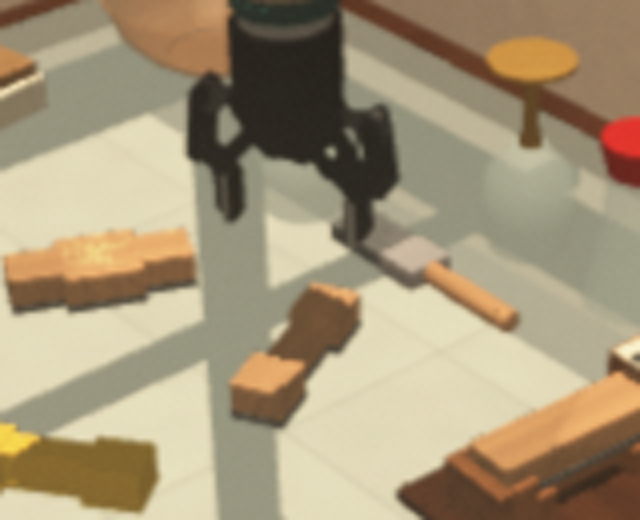

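The gripper is over the block, its fingers on either side of the waist (crop about 300,330) and its shadow falling on it. Nothing else is near the fingers, so I'll go down and grip.

Request:
servo_tool:
  moves:
    - {"dp": [-0.001,0.002,0.128],"delta_rot": [0,0,-0.02],"fingers": 1}
    - {"dp": [-0.001,0.002,0.128],"delta_rot": [0,0,-0.02],"fingers": 1}
    - {"dp": [0,0.002,0.128],"delta_rot": [0,0,-0.02],"fingers": 1}
    - {"dp": [0,0.002,0.128],"delta_rot": [0,0,-0.02],"fingers": 1}
    - {"dp": [0,0,0],"delta_rot": [0,0,0],"fingers": 1}

```text
clock: 1.95
position: [0.5385, 0.1889, 0.0763]
ee_rot: [-0.004, -0.232, 0.973, 0.0]
contact_force: [-1.3, 0.5, 0.4]
width: 0.0856
gripper_force: 0.0
```

Request:
servo_tool:
  moves:
    - {"dp": [0,0,0],"delta_rot": [0,0,0],"fingers": 0.2}
    - {"dp": [0,0,0],"delta_rot": [0,0,0],"fingers": 0.1}
    - {"dp": [0,0,0],"delta_rot": [0,0,0],"fingers": 0}
    - {"dp": [0,0,0],"delta_rot": [0,0,0],"fingers": 0}
    - {"dp": [0,0,0],"delta_rot": [0,0,0],"fingers": 0}
  force: 60

```text
clock: 2.45
position: [0.5427, 0.1885, 0.0805]
ee_rot: [0.001, -0.231, 0.973, -0.0]
contact_force: [0.4, 0.1, 6.3]
width: 0.0224
gripper_force: 60.6
```

Request:
servo_tool:
  moves:
    - {"dp": [0,0,-0.1],"delta_rot": [0,0,0],"fingers": 0}
    - {"dp": [0,0,-0.25],"delta_rot": [0,0,0],"fingers": 0}
    - {"dp": [0,0,-0.25],"delta_rot": [0,0,0],"fingers": 0}
    - {"dp": [0,0,0],"delta_rot": [0,0,0],"fingers": 0}
    - {"dp": [0,0,0],"delta_rot": [0,0,0],"fingers": 0}
  force: 80

```text
clock: 2.95
position: [0.5422, 0.1884, 0.2006]
ee_rot: [0.002, -0.231, 0.973, 0.0]
contact_force: [-0.1, -0.2, -1.6]
width: 0.0224
gripper_force: 79.0
```

Run:
```python
from plan import *
s,p0,R0=state(); print(p0,R0.as_matrix().round(3).tolist(),s["contact_force"],s["width"],s["gripper_force"])
p,W=grab("side")
cv2.imwrite("pics/side2.png",cv2.resize(p[130:280,210:370,::-1],None,fx=4,fy=4,interpolation=cv2.INTER_CUBIC))
print(state()[1])
# hover pose: TCP for block centre (bay x=-.045,...) tilt 10deg
d=np.array([np.cos(YW),np.sin(YW)]); t=np.radians(10)
rows([*(SEAT-.06*d),.24],down(YW+np.pi,t),10)
```

```text
[0.54223517 0.18841005 0.20063156] [[-0.893, -0.45, 0.003], [-0.45, 0.893, 0.001], [-0.003, -0.001, -1.0]] [-0.09601313 -0.20997596 -1.58195938] 0.022398554934203313 78.95281791687012
[0.54116747 0.18817488 0.19887245]
[0.085, -0.146, -0.021] [-0.05, 0.17, 0.53]
[0.078, -0.151, -0.02] [-0.05, 0.17, 0.53]
[0.07, -0.154, -0.019] [-0.05, 0.17, 0.53]
[0.062, -0.158, -0.019] [-0.05, 0.17, 0.53]
[0.054, -0.161, -0.019] [-0.05, 0.17, 0.53]
[0.046, -0.163, -0.019] [-0.05, 0.17, 0.53]
[0.037, -0.165, -0.019] [-0.05, 0.17, 0.53]
[0.029, -0.167, -0.019] [-0.05, 0.17, 0.53]
[0.02, -0.168, -0.019] [-0.05, 0.17, 0.53]
[0.012, -0.169, -0.02] [-0.05, 0.17, 0.53]
```

View pics/side2.png

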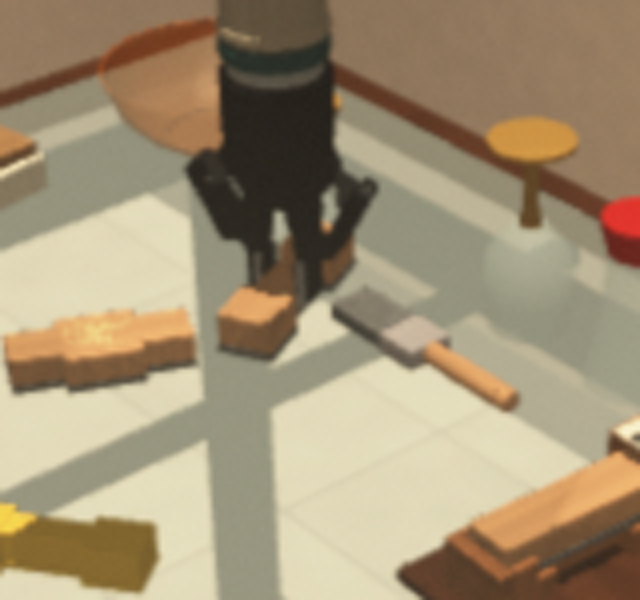

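The block is held level by its waist (crop about 285,290), and the fingers are clear of the brush. I'll carry it to a tilted hover behind the bay.

Request:
servo_tool:
  moves:
    - {"dp": [0.085,-0.146,-0.021],"delta_rot": [-0.05,0.17,0.53],"fingers": 0}
    - {"dp": [0.078,-0.151,-0.02],"delta_rot": [-0.05,0.17,0.53],"fingers": 0}
    - {"dp": [0.07,-0.154,-0.02],"delta_rot": [-0.05,0.17,0.53],"fingers": 0}
    - {"dp": [0.062,-0.158,-0.02],"delta_rot": [-0.05,0.17,0.53],"fingers": 0}
    - {"dp": [0.054,-0.161,-0.02],"delta_rot": [-0.05,0.17,0.53],"fingers": 0}

```text
clock: 3.5
position: [0.5302, 0.0182, 0.2181]
ee_rot: [-0.047, -0.1, 0.994, 0.003]
contact_force: [1.2, 0.1, -0.8]
width: 0.0225
gripper_force: 78.9
```

Request:
servo_tool:
  moves:
    - {"dp": [0.046,-0.163,-0.02],"delta_rot": [-0.05,0.17,0.53],"fingers": 0}
    - {"dp": [0.037,-0.165,-0.02],"delta_rot": [-0.05,0.17,0.53],"fingers": 0}
    - {"dp": [0.029,-0.167,-0.02],"delta_rot": [-0.05,0.17,0.53],"fingers": 0}
    - {"dp": [0.02,-0.168,-0.02],"delta_rot": [-0.05,0.17,0.53],"fingers": 0}
    - {"dp": [0.012,-0.169,-0.02],"delta_rot": [-0.05,0.17,0.53],"fingers": 0}

```text
clock: 4.0
position: [0.5202, -0.1505, 0.2392]
ee_rot: [-0.09, 0.033, 0.995, 0.006]
contact_force: [0.7, -0.6, -0.9]
width: 0.0223
gripper_force: 78.9
```

Request:
servo_tool:
  moves:
    - {"dp": [0,0,0],"delta_rot": [0,0,0],"fingers": 0}
    - {"dp": [0,0,0],"delta_rot": [0,0,0],"fingers": 0}
    - {"dp": [0,0,0],"delta_rot": [0,0,0],"fingers": 0}

```text
clock: 4.3
position: [0.5207, -0.1486, 0.24]
ee_rot: [-0.089, 0.032, 0.996, 0.006]
contact_force: [-0.7, -0.0, -2.7]
width: 0.0225
gripper_force: 79.1
```

```bash
cat >> plan.py <<'E'
H=.080
def bayinfo(p,R,dx=0):
    "nose-bottom and rear-bottom of held block in bay coords (x,y,z above floor), tilt deg, yaw err"
    M=R.as_matrix(); c=p+H*M[:,2]; bx=-M[:,0]; d=np.array([np.cos(YW),np.sin(YW),0]); n=np.array([-d[1],d[0],0])
    f=lambda X:np.round(1e3*np.array([(X-[*SEAT,0])@d,(X-[*SEAT,0])@n,X[2]-.032]),1).tolist()
    return f(c+(.07+dx)*bx),f(c-(.07-dx)*bx),np.degrees(np.arcsin(-bx[2])).round(2),np.degrees(np.arctan2(bx@n,bx@d)).round(2)
def tcp(nx,nz,deg,y=0):
    "TCP pose for nose-bottom at bay x=nx, height nz over floor (mm)"
    t=np.radians(deg); R=down(YW+np.pi,t); M=R.as_matrix(); d=np.array([np.cos(YW),np.sin(YW),0]); n=np.array([-d[1],d[0],0])
    nose=np.array([*SEAT,.032])+nx*1e-3*d+y*1e-3*n+[0,0,nz*1e-3]
    return nose+.07*M[:,0]-H*M[:,2],R
def chain(*segs):
    _,p,R=state()
    for (nx,nz,deg,y,N) in segs:
        print("->",nx,nz,deg); p1,R1=tcp(nx,nz,deg,y); rows(p1,R1,N,p,R); p,R=p1,R1
E
python3 - <<'E'
from plan import *
for n in("side","top"):
    p,W=grab(n); np.savez(f"/tmp/{n}3.npz",p=p,W=W)
    r=(150,290,320,480) if n=="side" else (165,265,310,440)
    im=cv2.resize(p[r[0]:r[1],r[2]:r[3],::-1],None,fx=4,fy=4,interpolation=cv2.INTER_CUBIC); 
    cv2.imwrite(f"pics/{n}3.png",im)
s,p0,R0=state(); print(p0,s["width"],s["gripper_force"],bayinfo(p0,R0))
chain((44,30,10,0,4),(48,3,10,0,4))
E
```

```text
[ 0.52104722 -0.14838177  0.24068999] 0.021994401746093833 79.0809166431427 ([-5.2, 2.0, 117.6], [-143.0, 2.1, 142.2], np.float64(10.12), np.float64(-0.07))
-> 44 30 10
[-0.08, -0.002, 0.097] [0.01, -0.01, -0.0]
[-0.08, -0.002, 0.097] [0.01, -0.01, -0.0]
[-0.079, -0.002, 0.097] [0.01, -0.01, -0.0]
[-0.079, -0.002, 0.097] [0.01, -0.01, -0.0]
-> 48 3 10
[-0.011, -0.0, 0.032] [0.0, 0.0, 0.0]
[-0.011, -0.0, 0.032] [0.0, 0.0, 0.0]
[-0.011, 0.0, 0.032] [0.0, 0.0, 0.0]
[-0.011, -0.0, 0.032] [0.0, 0.0, 0.0]
```

View pics/side3.png

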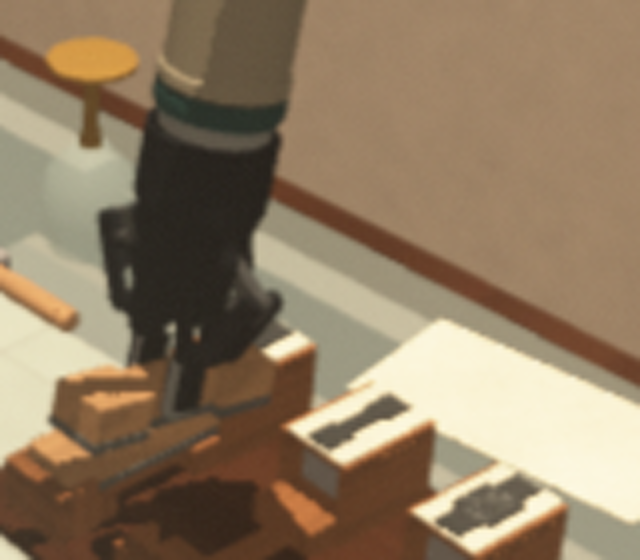

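The block is held nose down towards the hood (crop about 110,420 to 270,390) and lined up with the middle bay. I'll lower it to just before the lip.

Request:
servo_tool:
  moves:
    - {"dp": [-0.08,-0.002,0.097],"delta_rot": [0,0,0],"fingers": 0}
    - {"dp": [-0.08,-0.002,0.097],"delta_rot": [0,0,0],"fingers": 0}
    - {"dp": [-0.08,-0.002,0.097],"delta_rot": [0,0,0],"fingers": 0}
    - {"dp": [-0.08,-0.002,0.097],"delta_rot": [0,0,0],"fingers": 0}
    - {"dp": [0,0,0],"delta_rot": [0,0,0],"fingers": 0}

```text
clock: 4.9
position: [0.5705, -0.1526, 0.1509]
ee_rot: [-0.09, 0.031, 0.995, 0.006]
contact_force: [-0.9, -0.6, -1.8]
width: 0.0224
gripper_force: 79.1
```

Request:
servo_tool:
  moves:
    - {"dp": [0,0,0],"delta_rot": [0,0,0],"fingers": 0}
    - {"dp": [0,0,0],"delta_rot": [0,0,0],"fingers": 0}
    - {"dp": [0,0,0],"delta_rot": [0,0,0],"fingers": 0}

```text
clock: 5.2
position: [0.5708, -0.1539, 0.1553]
ee_rot: [-0.086, 0.032, 0.996, 0.004]
contact_force: [0.5, -0.2, -0.4]
width: 0.0223
gripper_force: 79.1
```

Run:
```python
from plan import *
for n in("side","top"):
    p,W=grab(n); np.savez(f"/tmp/{n}4.npz",p=p,W=W); s,p0,R0=state(); print(p0,bayinfo(p0,R0))
    if n=="side": a=cv2.resize(p[190:290,330:460,::-1],None,fx=3,fy=3,interpolation=cv2.INTER_CUBIC)
    else: b=cv2.resize(p[170:260,325:435,::-1],None,fx=3.6,fy=3.2,interpolation=cv2.INTER_CUBIC)
c=np.zeros((600,800,3),np.uint8); c[:a.shape[0],:a.shape[1]]=a; c[-b.shape[0]:,-b.shape[1]:]=b
cv2.imwrite("pics/c4.png",c)
chain((48,3,10,0,4),(66,2,10,0,3))
```

```text
[ 0.57074011 -0.15403797  0.15523731] ([45.0, -0.9, 32.4], [-92.9, -0.5, 56.5], np.float64(9.93), np.float64(-0.16))
[ 0.57071856 -0.15406962  0.15507629] ([45.0, -0.9, 32.2], [-92.9, -0.5, 56.4], np.float64(9.94), np.float64(-0.17))
-> 48 3 10
[-0.01, 0.001, 0.035] [0.01, 0.0, -0.01]
[-0.01, 0.001, 0.035] [0.01, 0.0, -0.01]
[-0.01, 0.001, 0.035] [0.01, 0.0, -0.01]
[-0.01, 0.001, 0.035] [0.01, 0.0, -0.01]
-> 66 2 10
[-0.03, 0.0, -0.004] [0.0, 0.0, 0.0]
[-0.03, -0.0, -0.004] [0.0, 0.0, 0.0]
[-0.03, 0.0, -0.004] [0.0, 0.0, 0.0]
```

View pics/c4.png

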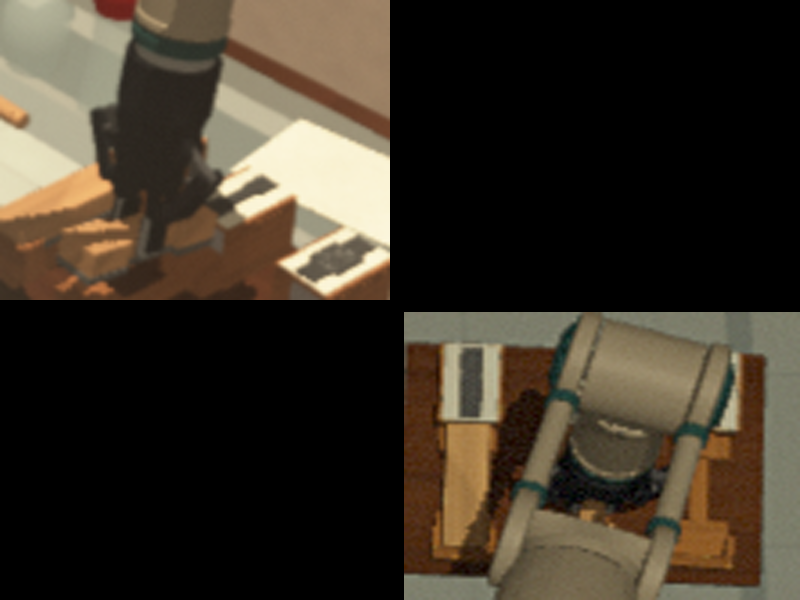

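The block sits right before the lip and looks laterally lined up; the arm blocks the top view. I'll continue down, watching the forces.

Request:
servo_tool:
  moves:
    - {"dp": [-0.01,0.001,0.035],"delta_rot": [0,0,0],"fingers": 0}
    - {"dp": [-0.01,0.001,0.035],"delta_rot": [0,0,0],"fingers": 0}
    - {"dp": [-0.01,0.001,0.035],"delta_rot": [0,0,-0.02],"fingers": 0}
    - {"dp": [-0.01,0.001,0.035],"delta_rot": [0,0,-0.02],"fingers": 0}
    - {"dp": [0,0,0],"delta_rot": [0,0,0],"fingers": 0}

```text
clock: 5.8
position: [0.5737, -0.1533, 0.1242]
ee_rot: [-0.088, 0.03, 0.996, 0.005]
contact_force: [0.0, -0.0, -0.8]
width: 0.0226
gripper_force: 79.3
```

Request:
servo_tool:
  moves:
    - {"dp": [0,0,0],"delta_rot": [0,0,0],"fingers": 0}
    - {"dp": [0,0,0],"delta_rot": [0,0,0],"fingers": 0}
    - {"dp": [0,0,0],"delta_rot": [0,0,0],"fingers": 0}

```text
clock: 6.1
position: [0.5738, -0.1533, 0.1248]
ee_rot: [-0.087, 0.03, 0.996, 0.005]
contact_force: [-0.6, 0.5, -1.5]
width: 0.0223
gripper_force: 79.2
```

Run:
```python
from plan import *
s,p0,R0=state(); print(p0,bayinfo(p0,R0),s["contact_force"],s["moment"])
p,W=grab("side"); cv2.imwrite("pics/c5.png",cv2.resize(p[210:290,335:450,::-1],None,fx=6,fy=6,interpolation=cv2.INTER_CUBIC))
s,p0,R0=state(); print(p0,bayinfo(p0,R0),s["contact_force"],s["moment"])
chain((62,2.5,10,0,4),(72,2,10,0,4))
```

```text
[ 0.57376467 -0.15329044  0.12482374] ([47.8, 0.4, 1.8], [-90.0, 0.2, 26.2], np.float64(10.04), np.float64(0.07)) [-0.59996922  0.45476534 -1.53544813] [-0.01553482 -0.12508006  0.02628791]
[ 0.57376668 -0.1533106   0.12487794] ([47.8, 0.4, 1.9], [-90.0, 0.2, 26.3], np.float64(10.03), np.float64(0.07)) [-0.65117367 -0.80830592 -1.19138615] [ 0.01424317 -0.15020948 -0.04237915]
-> 62 2.5 10
[-0.017, 0.0, -0.004] [0.01, -0.0, 0.0]
[-0.017, 0.0, -0.004] [0.01, -0.0, 0.0]
[-0.017, 0.0, -0.004] [0.01, -0.0, 0.0]
[-0.017, 0.0, -0.004] [0.01, -0.0, 0.0]
-> 72 2 10
[-0.012, -0.0, -0.002] [0.0, 0.0, 0.0]
[-0.012, -0.0, -0.002] [0.0, 0.0, 0.0]
[-0.012, 0.0, -0.002] [0.0, 0.0, 0.0]
[-0.012, -0.0, -0.002] [0.0, 0.0, 0.0]
```

View pics/c5.png

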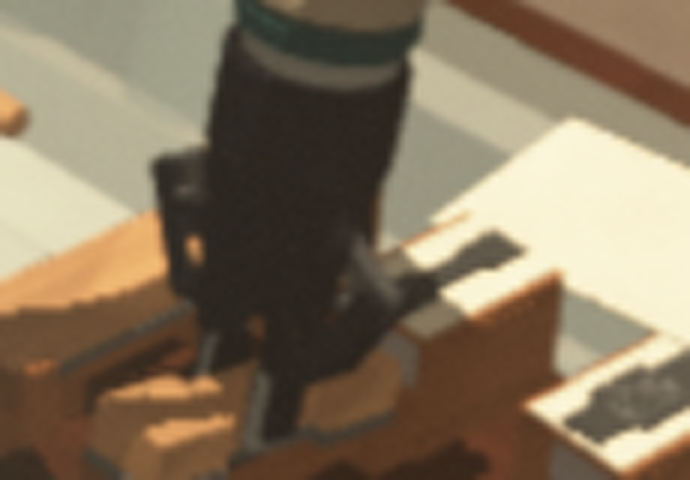

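The nose is at the hood mouth, below the lip edge (crop about 400,350), and nothing touches. I'll slide it in.

Request:
servo_tool:
  moves:
    - {"dp": [-0.017,0,-0.003],"delta_rot": [0,0,0],"fingers": 0}
    - {"dp": [-0.017,0,-0.003],"delta_rot": [0,0,0],"fingers": 0}
    - {"dp": [-0.017,0,-0.003],"delta_rot": [0,0,0],"fingers": 0}
    - {"dp": [-0.017,0,-0.003],"delta_rot": [0,0,0],"fingers": 0}
    - {"dp": [0,0,0],"delta_rot": [0,0,0],"fingers": 0}

```text
clock: 6.65
position: [0.5883, -0.1543, 0.1249]
ee_rot: [-0.087, 0.03, 0.996, 0.005]
contact_force: [0.0, -0.5, -1.8]
width: 0.0228
gripper_force: 79.2
```

Request:
servo_tool:
  moves:
    - {"dp": [-0.012,0,-0.002],"delta_rot": [0,0,0],"fingers": 0}
    - {"dp": [-0.012,0,-0.002],"delta_rot": [0,0,0],"fingers": 0}
    - {"dp": [0,0,0],"delta_rot": [0,0,0],"fingers": 0}
    - {"dp": [0,0,0],"delta_rot": [0,0,0],"fingers": 0}

```text
clock: 7.05
position: [0.5915, -0.1543, 0.1248]
ee_rot: [-0.088, 0.03, 0.996, 0.005]
contact_force: [-4.2, -0.6, -0.7]
width: 0.0223
gripper_force: 79.0
```

```bash
cat > st.py <<'E'
from plan import *
s,p0,R0=state(); print(p0,bayinfo(p0,R0),s["contact_force"],s["moment"],s["width"],s["clock"])
E
python3 - <<'E'
from st import *
chain((74,2,10,0,4),(74.5,1.5,5,0,4),(74.5,1,0,0,4))
E
```

```text
[ 0.59153846 -0.1543104   0.12477959] ([65.5, 0.5, 1.7], [-72.4, 0.3, 26.4], np.float64(10.16), np.float64(0.07)) [-4.24220015 -0.59203544 -0.69242829] [ 0.05813025  0.33449516 -0.03204827] 0.0223264826759089 7.05
-> 74 2 10
[-0.01, -0.0, -0.002] [0.01, -0.01, 0.0]
[-0.01, -0.0, -0.002] [0.01, -0.01, 0.0]
[-0.01, -0.0, -0.002] [0.01, -0.01, 0.0]
[-0.01, -0.0, -0.002] [0.01, -0.01, 0.0]
-> 74.5 1.5 5
[0.008, -0.0, 0.009] [0.0, -0.22, 0.0]
[0.008, -0.0, 0.008] [0.0, -0.22, 0.0]
[0.008, -0.0, 0.008] [-0.0, -0.22, 0.0]
[0.008, -0.0, 0.008] [0.0, -0.22, -0.0]
-> 74.5 1 0
[0.008, -0.0, 0.009] [-0.0, -0.22, -0.0]
[0.009, -0.0, 0.008] [0.0, -0.22, 0.0]
[0.009, 0.0, 0.008] [0.0, -0.22, 0.0]
[0.009, -0.0, 0.008] [-0.0, -0.22, 0.0]
```

Plunger contact (4 N) came where expected. I'll press about 7–8 mm in.

Request:
servo_tool:
  moves:
    - {"dp": [-0.01,0,-0.001],"delta_rot": [0,0,0],"fingers": 0}
    - {"dp": [-0.01,0,-0.001],"delta_rot": [0,0,0],"fingers": 0}
    - {"dp": [-0.01,0,-0.001],"delta_rot": [0,0,0],"fingers": 0}
    - {"dp": [-0.007,0,-0.001],"delta_rot": [0,0,0],"fingers": 0}
    - {"dp": [0,0,0],"delta_rot": [0,0,0],"fingers": 0}

```text
clock: 7.55
position: [0.5991, -0.1548, 0.1245]
ee_rot: [-0.089, 0.03, 0.996, 0.005]
contact_force: [-6.2, -0.3, 2.3]
width: 0.0222
gripper_force: 79.2
```

Run:
```python
from st import *
chain((74,1.5,5,0,4),(74.5,1,0,0,4))
```

```text
[ 0.59906808 -0.15480488  0.12451571] ([73.0, 0.4, 1.4], [-64.8, 0.3, 26.1], np.float64(10.17), np.float64(0.07)) [-6.24995933 -0.26669613  2.26956615] [-0.02731672  0.7968052  -0.07583918] 0.022238615343041425 7.55
-> 74 1.5 5
[0.007, -0.0, 0.008] [0.01, -0.23, 0.0]
[0.008, -0.0, 0.008] [0.01, -0.23, 0.0]
[0.008, -0.0, 0.008] [0.01, -0.23, 0.0]
[0.008, -0.0, 0.007] [0.01, -0.23, 0.0]
-> 74.5 1 0
[0.008, -0.0, 0.009] [-0.0, -0.22, -0.0]
[0.008, -0.0, 0.008] [0.0, -0.22, 0.0]
[0.008, 0.0, 0.008] [0.0, -0.22, 0.0]
[0.008, -0.0, 0.008] [-0.0, -0.22, 0.0]
```

Force 6.2 N means about 8 mm pressed, which agrees with the geometry. The rear end is 5 mm inside the sill, so I'll let it down.

Request:
servo_tool:
  moves:
    - {"dp": [0.008,0,0.008],"delta_rot": [0,-0.23,0],"fingers": 0}
    - {"dp": [0.008,0,0.008],"delta_rot": [0,-0.23,0],"fingers": 0}
    - {"dp": [0.008,0,0.008],"delta_rot": [0,-0.23,0],"fingers": 0}
    - {"dp": [0.008,0,0.007],"delta_rot": [0,-0.23,0],"fingers": 0}
    - {"dp": [0,0,0],"delta_rot": [0,0,0],"fingers": 0}

```text
clock: 8.05
position: [0.5908, -0.1542, 0.1187]
ee_rot: [-0.043, 0.03, 0.999, 0.004]
contact_force: [-6.2, 0.3, -0.5]
width: 0.0225
gripper_force: 79.0
```

Run:
```python
from st import *
chain((74,1.5,0,0,4))
```

```text
[ 0.59080202 -0.15421479  0.11868448] ([72.7, 0.5, 0.9], [-66.7, 0.4, 13.0], np.float64(4.95), np.float64(0.04)) [-6.16310343  0.30274603 -0.46087631] [ 0.03186769  0.71460078 -0.01214864] 0.022500579704061954 8.05
-> 74 1.5 0
[0.007, -0.0, 0.007] [0.01, -0.22, 0.0]
[0.007, -0.0, 0.007] [0.01, -0.22, 0.0]
[0.007, -0.0, 0.007] [0.01, -0.22, 0.0]
[0.007, -0.0, 0.007] [0.01, -0.22, 0.0]
```

Request:
servo_tool:
  moves:
    - {"dp": [0.007,0,0.007],"delta_rot": [0,-0.22,0],"fingers": 0}
    - {"dp": [0.007,0,0.007],"delta_rot": [0,-0.22,0],"fingers": 0}
    - {"dp": [0.007,0,0.007],"delta_rot": [0,-0.21,0],"fingers": 0}
    - {"dp": [0.007,0,0.007],"delta_rot": [0,-0.21,0],"fingers": 0}
    - {"dp": [0,0,0],"delta_rot": [0,0,0],"fingers": 0}

```text
clock: 8.55
position: [0.5849, -0.1538, 0.113]
ee_rot: [-0.0, 0.03, 1.0, 0.003]
contact_force: [-4.4, 0.3, -1.8]
width: 0.0225
gripper_force: 79.0
```

```bash
python3 st.py
```

```text
[ 0.58494715 -0.15376315  0.11298242] ([74.0, 0.6, 0.9], [-66.0, 0.6, 1.0], np.float64(0.04), np.float64(0.01)) [-4.40607633  0.34010273 -1.76024035] [-0.00730167  0.86724004 -0.14407563] 0.022460486957138846 8.55
```

Request:
servo_tool:
  moves:
    - {"dp": [0.005,0,0.003],"delta_rot": [0,0,0],"fingers": 0}
    - {"dp": [0.005,0,0.003],"delta_rot": [0,0,0],"fingers": 0}
    - {"dp": [0,0,0],"delta_rot": [0,0,0],"fingers": 0}
    - {"dp": [0,0,0],"delta_rot": [0,0,0],"fingers": 0}

```text
clock: 8.95
position: [0.5847, -0.1538, 0.1127]
ee_rot: [0.001, 0.03, 1.0, 0.002]
contact_force: [-5.2, 1.4, 0.7]
width: 0.0225
gripper_force: 79.4
```

```bash
python3 st.py
```

```text
[ 0.58473074 -0.15375707  0.11267237] ([74.0, 0.6, 0.9], [-66.0, 0.5, 0.5], np.float64(-0.15), np.float64(0.02)) [-5.17482868  1.40375428  0.67340187] [ 0.13435589  0.8122154  -0.12276794] 0.022482989245602738 8.95
```

It is touching the floor lightly. I'll release with a modest opening and let the spring seat the block.

Request:
servo_tool:
  moves:
    - {"dp": [0,0,0],"delta_rot": [0,0,0],"fingers": 0.4}
    - {"dp": [0,0,0],"delta_rot": [0,0,0],"fingers": 0.5}
    - {"dp": [0,0,0],"delta_rot": [0,0,0],"fingers": 0.6}
    - {"dp": [0,0,0],"delta_rot": [0,0,0],"fingers": 0.6}
    - {"dp": [0,0,0],"delta_rot": [0,0,0],"fingers": 0.6}

```text
clock: 9.45
position: [0.5853, -0.1541, 0.1128]
ee_rot: [0.002, 0.03, 1.0, 0.002]
contact_force: [0.8, 0.2, 0.2]
width: 0.0516
gripper_force: 0.0
```

Request:
servo_tool:
  moves:
    - {"dp": [0,0,-0.1],"delta_rot": [0,0,0],"fingers": 0.6}
    - {"dp": [0,0,-0.2],"delta_rot": [0,0,0],"fingers": 0.6}
    - {"dp": [0,0,-0.25],"delta_rot": [0,0,0],"fingers": 0.6}
    - {"dp": [0,0,-0.25],"delta_rot": [0,0,0],"fingers": 0.6}
    - {"dp": [0,0,0],"delta_rot": [0,0,0],"fingers": 0.6}

```text
clock: 9.95
position: [0.5877, -0.1559, 0.2809]
ee_rot: [0.009, 0.03, 0.999, -0.001]
contact_force: [1.4, -0.4, -0.1]
width: 0.051
gripper_force: 0.0
```

Request:
servo_tool:
  moves:
    - {"dp": [0.2,0,-0.1],"delta_rot": [0,0,0],"fingers": 0.6}
    - {"dp": [0.2,0.15,-0.05],"delta_rot": [0,0,0],"fingers": 0.6}
    - {"dp": [0.2,0.2,0],"delta_rot": [0,0,0],"fingers": 0.6}
    - {"dp": [0.1,0.24,0],"delta_rot": [0,0,0],"fingers": 0.6}
    - {"dp": [0,0.24,0],"delta_rot": [0,0,0],"fingers": 0.6}

```text
clock: 10.45
position: [0.4572, 0.013, 0.3027]
ee_rot: [0.001, 0.031, 1.0, 0.002]
contact_force: [2.1, -0.4, 0.7]
width: 0.0508
gripper_force: 0.0
```

Request:
servo_tool:
  moves:
    - {"dp": [0,0.24,0],"delta_rot": [0,0,0],"fingers": 0.6}
    - {"dp": [0,0.24,0],"delta_rot": [0,0,0],"fingers": 0.6}
    - {"dp": [0,0.24,0],"delta_rot": [0,0,0],"fingers": 0.6}
    - {"dp": [0,0,0],"delta_rot": [0,0,0],"fingers": 0.6}

```text
clock: 10.85
position: [0.4688, 0.161, 0.3031]
ee_rot: [0.002, 0.027, 1.0, 0.004]
contact_force: [-0.2, -0.3, -0.6]
width: 0.0509
gripper_force: 0.0
```

Run:
```python
from h import *
p,W=grab("side"); a=cv2.resize(p[215:325,305:465,::-1],None,fx=4,fy=4,interpolation=cv2.INTER_CUBIC)
q,V=grab("top"); b=cv2.resize(q[170:265,320:430,::-1],None,fx=4,fy=4,interpolation=cv2.INTER_CUBIC)
np.savez("/tmp/top9.npz",p=q,W=V); np.savez("/tmp/side9.npz",p=p,W=W)
cv2.imwrite("pics/e1.png",cv2.resize(np.hstack([a[:380],b[:380]]),(800,int(800*380/(640+440)))))
```

```text
(no output)
```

View pics/e1.png

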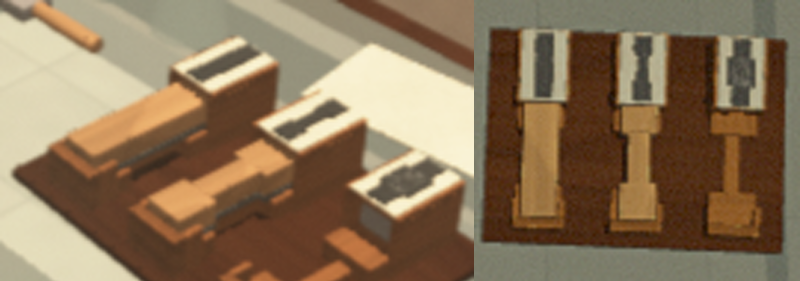

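The waisted block lies in the middle bay like its straight neighbour. I'll check heights and end position against that neighbour.

Run:
```python
from plan import *
from fit import proj
d=np.array([np.cos(YW),np.sin(YW),0]);n=np.array([-d[1],d[0],0]);S3=np.array([*SEAT,0])
for cam in("top","side"):
    W=np.load(f"/tmp/{cam}9.npz")["W"].reshape(-1,3); W=W[~np.isnan(W[:,0])]-S3
    x,y,z=W@d,W@n,W[:,2]
    for nm,y0 in(("w",0),("s",.11)):
        for a,b in((-.065,-.035),(.03,.055)):
            m=(x>a)&(x<b)&(abs(y-y0)<.015)&(z>.03); print(cam,nm,a,m.sum(),np.round(np.median(z[m]),4))
# edge profile along bay axis (brightness of block end vs sill) in top image
p=cv2.cvtColor(np.load("/tmp/top9.npz")["p"],cv2.COLOR_RGB2GRAY).astype(np.float32)
xs=np.arange(-.084,-.058,.002)
from scipy.ndimage import map_coordinates as mc
for y0 in(0,.11):
    pr=0
    for dy in(-.008,-.004,0,.004,.008):
        u=proj("top",[S3+x*d+(y0+dy)*n+[0,0,.062] for x in xs]); pr=pr+mc(p,[u[:,1],u[:,0]],order=1)/5
    print(y0,pr.round().astype(int).tolist())
```

```text
top w -0.065 83 0.0613
top w 0.03 72 0.0618
top s -0.065 85 0.0623
top s 0.03 68 0.0627
side w -0.065 104 0.0602
side w 0.03 90 0.0604
side s -0.065 95 0.0602
side s 0.03 57 0.0606
0 [53, 76, 89, 88, 83, 77, 77, 95, 132, 137, 135, 133, 132]
0.11 [56, 85, 97, 91, 83, 77, 74, 90, 123, 127, 127, 125, 124]
```

Both ends read the same height as the neighbour's (about 62 mm), and the rear edge is at the same place against the sill. The block is home, so I'm handing in.

```bash
python3 -c "
from rig import manip
print(manip.sign_off())"
```

```text
the job is handed in; nothing more can be done
None
```

The waisted block is in the middle bay (its own label), lying flat and fully home against the sill by the final camera check. The robot is clear of it, and the job was handed in at about 11 s of the 43 s allowed.

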